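# Clamp a circuit module in its test fixture with a tapered bush

## Task

Pick up the orange tapered bush by its neck and slide it, narrow end down, over the one fixture post that has a wide enough gap to the green module (never over the tight post). Press it all the way down on that post's sprung collar, so that its taper pushes the module flush against the black contact bar, and finish while still gripping the bush and holding it fully down: do not let go. Leave the other things on the bench where they are.

Things in the scene. Friction and masses are not known exactly. Their poses are not given: they have to be found in the camera images.
- bush: Loose orange plastic bush, round about its z axis, about 120 g, upright on the bench, narrow end down. Origin: centre of underside, z up. Height 74 mm: cone of 35 to 59 mm diameter from 0 to 24 mm, flange of 59 mm diameter to 34 mm, neck of 40 mm diameter from 34 to 74 mm (grip here from above, any yaw). A straight 18.4 mm bore runs right through.
- fixture: Fixture screwed to the bench: aluminium base 130 (x) by 250 (y) by 15 mm thick, origin centre of underside. Along its y: a black contact bar 240 mm long, 40 mm high over the base, front face at x = -11 mm; then the green module; then the two posts, at y = +56 and -56 mm, grey post at x = +30, brass post at x = +19 mm (which is at which y varies).
- module_face (a point): Middle of the upper edge of the face that the green module turns to the posts. The module is an upright plate 210 mm long, 12 mm thick and 39 mm high, its top 40 mm above the base plate (55 mm above the bench), with a row of small black parts on its upper edge.
- module (a joint): How far the green module has slid from its rest position towards the contact bar (fixture -x), in m: 0 at rest, 0.008 = flush on the bar. Springs push it back with 2 N at rest, 4 N when flush.
- post_open_top (a point): Centre of the top of the right post, with the wide gap: steel grey, 16 mm diameter, 90 mm high over the base (top 105 mm over the bench), the top 8 mm tapering to 8 mm diameter, a blue sprung collar round its foot. Gap from post to module 13 mm at rest, 21 mm with the module flush; the bush, with a wall up to 20 mm thick, fits here.
- post_tight_top (a point): Centre of the top of the wrong post: brass yellow, same diameter and height, no collar, only 2 mm from the module at rest (10 mm if flush): the bush does not fit between.
- collar (a joint): How far the blue sprung collar (30 mm diameter, on the grey post's foot) is pressed down, m: 0 = up, top 29 mm over the bench; 0.006 = fully down, top 23 mm over the bench, as is then the bush's underside. Spring 5.6 N at first, 9.8 N fully down; driving the taper past the module adds up to about 10 N. Let go, the collar lifts the bush again.
- multimeter: Red and black hand multimeter lying flat, 170 x 85 x 45 mm, origin centre of underside. Bystander.
- breadboard: White breadboard, 165 x 55 x 9 mm, origin centre of underside. Bystander.
- screwdriver: Screwdriver with yellow handle, lying, 190 mm long. Bystander.
- spare_washer: Flat grey plastic ring, 44 mm diameter, 12 mm high, origin centre of underside. Bystander, not needed.
- parts_tray: Small blue divided tray, 80 x 80 x 24 mm, origin centre of underside. Bystander.
- screw_jar: Small glass jar with red cap, 56 mm diameter, 65 mm high, origin centre of underside. Bystander.
- supply_unit: Open-frame supply in a perforated metal case, 110 x 75 x 36 mm, origin centre of underside. Bystander.
Mind the look-alikes: they are no part of the job. Of the things that look like the bush, the middle-sized one is meant.

How it is judged:
By the outcome, as a careful person would: the job done as asked, in the order asked, and still so for the second after the job is handed in, while the arm keeps its last pose, push and grip.
It also fails if it takes over 42 s, if anything falls off the work surface, if the arm or the gripper's body presses on something with over 40 N, if the wrist force passes 120 N, or if a joint passes its speed limit or range.

## Robot

A 6-joint arm with a two-finger parallel gripper is mounted at the origin on the work surface. World frame = base frame: x ahead of the robot, y to its left, z up, the work surface at z = 0. Lengths are in mm, angles in rad, forces in N, time in s.
With the tool pointing down it reaches from about 350 to 775 mm from the base axis. Payload 7.3 kg.
Tool frame: the origin (TCP) lies on the front face of the gripper's body, between the roots of the fingers; the fingertips stand 66 mm ahead of it and the grasp point (between the pads) lies 47 mm ahead of it (bot.tip_extent is the distance from the TCP to the fingertips, in mm); z points along the fingers, y is the line along which they close (so a half turn about z gives the same grasp; the last joint's range is limited). The gripper opens to 92 mm and grips with 3 to 60 N. Pads are 19 mm wide; open, the fingers measure 130 mm over their backs; the gripper's body (75 mm by 190 mm) begins 47 mm behind the grasp point.
Start: joints at [1.183, 0.342, 1.524, -0, 1.275, -0.146], TCP at [125.693, 509.745, 292.241] pointing down, gripper open.
Joint ranges: [-2.53, 2.53], [-0.77, 2.02], [0.04, 2.7], [-1, 4.14], [0.28, 2.66], [-3.11, 3.11]. Speed limits (rad/s): [2.57, 2.57, 3.14, 3.14, 3.14, 3.14].

## Interface

Orientations are given as [roll, pitch, yaw] about the fixed x, y, z axes, in that order (R = Rz(yaw) Ry(pitch) Rx(roll)).
In Python, from plant import readout, viewer, order, bot gives the robot as it stands.
- The arm moves only by the shell command python3 -m creep 'ROWS'. ROWS is text: rows parted by semicolons, each of 7 numbers parted by spaces: the shift along the world's x, y, z in m, then the turn, a rotation vector about the world's x, y, z in rad, then the opening in per cent of the stroke, from 0 (shut) to 100 (fully open). A call has 1 to 8 rows; each row shifts and turns the commanded pose from where the row before left it; what a row does not reach is not made up. A row lasts 1/12 s, in which the tool goes at most 41.7 mm and 7.16 degrees, less where a joint would pass 70% of its speed; a pose out of reach is approached as far as the arm can. A call is refused whole if a number of a shift passes 0.0417 or a number of a turn 0.125, either way. A call with a gripper value outside its range is refused whole. The fingers move at their own pace and stop on an object; the grip force is fixed at half the most. Time passes only in rows, so rows that do not move let the fingers close. It gives the time, the measured TCP pose, the force, the opening and the grip force at its end, in the units of the state.
- readout.get_obs(): the state, without advancing time (a new reading comes with each control period).
- viewer.capture(name): name is "scene" or "top" or "wrist"; returns the picture (384x512x3 uint8, red, green, blue); there is no depth.
- viewer.camera_info(name): a dict with "fx", "fy", "cx", "cy" (pixels), "D" ([k1, k2, p1, p2, k3] as OpenCV has them; the pictures are not rectified), "origin" and "rotation" of the camera in the world. Camera axes: x right, y up, looking along -z (the intrinsics and any distortion apply to the point x, -y, -z); pixel columns grow to the right and rows downward; lengths in mm; the calibration is good to about 2 mm. A picture is of the moment at which its call begins: read the wrist's pose just before it. camera_info takes no time and is no camera call; for the wrist camera it gives the pose at the moment of the call.
- order.close_job(): hands the job in; it is judged then, once.
The state is a dict: "time": time; "joint_positions": joint angles; "dq": joint speeds; "tau": joint torques, N m; "tool_pos": TCP position; "tcp_rot": TCP orientation; "contact_force": force on the tool from outside, world axes, zero at the start; "moment": the same for the moment, N m; "grip_width": finger opening in mm; "finger_force": force on a finger pad.
Only numpy, scipy, OpenCV 4.12 (cv2) and the standard library are available. Lean on these libraries where they do the work, as an engineer would, in place of code of your own. Each camera call takes 0.05 s, during which the arm holds its last target. There are 200 camera calls.

## Working session

There is one attempt and no reset: what is moved stays moved. The work goes in short steps, Python scripts to look and compute and a shell command to move; the robot and the scene stay as the last step left them, time stands still between calls to the robot, and variables do not carry over. Pictures are saved under pics/ and viewed, at most 10 in all, crops included, and the job is handed in when it is done.

```bash
mkdir -p pics; ls; cat > h.py <<'E'
import numpy as np, cv2
from plant import readout, viewer, order, bot
def snap(name,fn):
    info=viewer.camera_info(name); im=viewer.capture(name)
    cv2.imwrite('pics/'+fn+'.png',cv2.cvtColor(im,cv2.COLOR_RGB2BGR)); return im,info
def KD(i): return np.array([[i['fx'],0,i['cx']],[0,i['fy'],i['cy']],[0,0,1.]]),np.array(i['D'],float)
def ray(i,uv):
    K,D=KD(i); p=cv2.undistortPoints(np.array(uv,float).reshape(-1,1,2),K,D).reshape(-1,2)
    d=np.c_[p[:,0],-p[:,1],-np.ones(len(p))]@np.array(i['rotation']).T
    return np.array(i['origin'],float),d
def onz(i,uv,z):
    o,d=ray(i,uv); return o+d*((z-o[2])/d[:,2])[:,None]
def proj(i,P):
    K,D=KD(i); q=(np.atleast_2d(P)-np.array(i['origin']))@np.array(i['rotation'])
    q=q*[1,-1,-1]; return cv2.projectPoints(q,np.zeros(3),np.zeros(3),K,D)[0].reshape(-1,2)
E
python3 - <<'E'
from h import *
a,i=snap('top','top1'); b,j=snap('scene','scene1')
print(i,j)
c=np.hstack([a,b]); 
print(readout.get_obs())
E
```

```text
pics
{'fx': 413.4371613810817, 'fy': 413.4371613810817, 'cx': 254.83066321103578, 'cy': 194.27118004291452, 'D': array([-0.07902293,  0.        ,  0.        ,  0.        ,  0.        ]), 'origin': array([ 365.41473985,   22.00808655, 1380.19673913]), 'rotation': array([ 0.16784624,  0.01869713, -1.58784476])} {'fx': 440.4562498851455, 'fy': 440.4562498851455, 'cx': 249.75380730021416, 'cy': 193.13831364636502, 'D': array([-0.05240258,  0.        ,  0.        ,  0.        ,  0.        ]), 'origin': array([1305.15361324, -436.87666586,  736.81532068]), 'rotation': array([ 0.93757991, -0.02046805,  1.00199537])}
{'time': 0.1, 'joint_positions': array([ 1.18302616e+00,  3.42676548e-01,  1.52492917e+00, -1.70467041e-05,
        1.27543539e+00, -1.45984916e-01]), 'dq': array([-5.96539186e-04, -2.88834622e-03, -4.39333954e-03,  2.82629772e-03,
       -6.92992316e-05, -8.68107528e-04]), 'tau': array([ 2.83793910e-03, -4.32005811e+01, -2.44694871e+01,  7.19965110e-02,
        5.26851055e-02, -7.25234759e-05]), 'tool_pos': array([125.56994866, 509.46852822, 291.59953039]), 'tcp_rot': array([-3.14015723e+00, -1.94575067e-04,  2.89981224e+00]), 'contact_force': array([-1.24490244,  0.8214068 , -0.47037166]), 'moment': array([-0.007736  , -0.01947583, -0.0099623 ]), 'finger_force': 0.0, 'grip_width': 91.65026390433287}
```

View pics/top1.png

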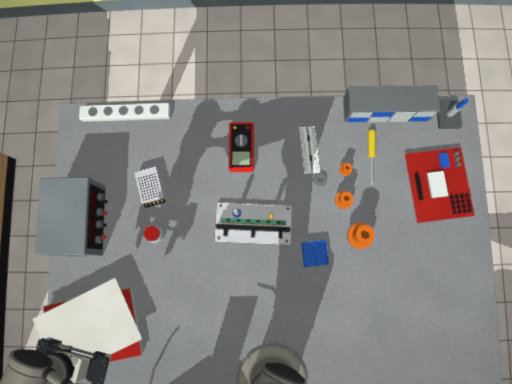

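View pics/scene1.png

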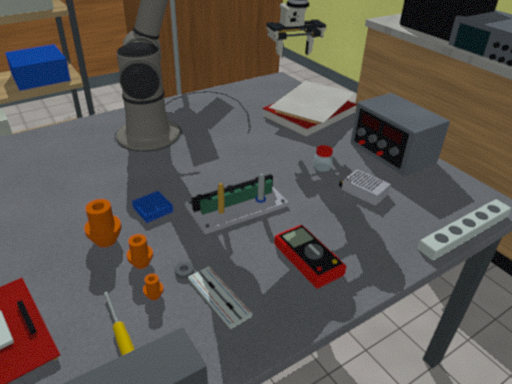

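The top view shows the middle bush at about (344,199). The grey post with the blue collar is at about (236,212) and the brass post at (271,216). In the scene view the grey post top is at about (262,176) and the middle bush at (139,250).

```bash
cat >> h.py <<'E'
from scipy.spatial.transform import Rotation as Ro
_ci=viewer.camera_info
def _info(n):
    i=dict(_ci(n)); r=np.array(i['rotation'],float)
    i['rotation']=Ro.from_euler('xyz',r).as_matrix() if r.shape==(3,) else r
    return i
viewer.camera_info=_info
def blobs(im,lo,hi,amin=15):
    m=cv2.inRange(cv2.cvtColor(im,cv2.COLOR_RGB2HSV),lo,hi)
    n,_,s,c=cv2.connectedComponentsWithStats(m)
    return [(s[k],c[k].round(1)) for k in range(1,n) if s[k][4]>=amin]
def ld(fn): return cv2.cvtColor(cv2.imread('pics/'+fn+'.png'),cv2.COLOR_BGR2RGB)
E
python3 - <<'E'
from h import *
t,s=ld('top1'),ld('scene1'); i=viewer.camera_info('top'); j=viewer.camera_info('scene')
for im,inf in((t,i),(s,j)):
    for st,c in blobs(im,(5,180,100),(13,255,255)): print('orange',st,c,onz(inf,[c],30).round())
print(onz(i,[[236,212],[271,216]],105).round(), onz(j,[[262,175],[221,185]],105).round(), onz(i,[[272,375]],0).round())
a=cv2.resize(t[170:260,200:370],None,fx=4,fy=4,interpolation=cv2.INTER_CUBIC)[:, :680]
b=cv2.resize(s[160:280,110:310],None,fx=3.4,fy=3.4,interpolation=cv2.INTER_CUBIC)
cv2.imwrite('pics/crop1.png',cv2.cvtColor(cv2.resize(np.vstack([a,b]),None,fx=.77,fy=.77)[:600],cv2.COLOR_RGB2BGR))
E
```

```text
orange [340 163  12  13 113] [345.4 168.9] [[ 675. -261.   30.]]
orange [336 192  17  16 222] [343.7 199.4] [[ 572. -250.   30.]]
orange [348 223  26  25 517] [360.4 235.1] [[ 453. -299.   30.]]
orange [ 86 200  13  13  20] [ 90.3 204.2] [[ 328. -289.   30.]]
orange [ 85 221  11  21  29] [ 88.4 231.9] [[ 434. -325.   30.]]
orange [105 237   6   9  17] [108.1 240.2] [[ 487. -293.   30.]]
orange [129 257  15  11  32] [136.6 263.6] [[ 595. -264.   30.]]
orange [156 286   7  13  16] [159.9 292.4] [[ 698. -253.   30.]]
[[527. 102. 105.]
 [513.  -7. 105.]] [[537. 107. 105.]
 [521.  -5. 105.]] [[13. -1.  0.]]
```

View pics/crop1.png

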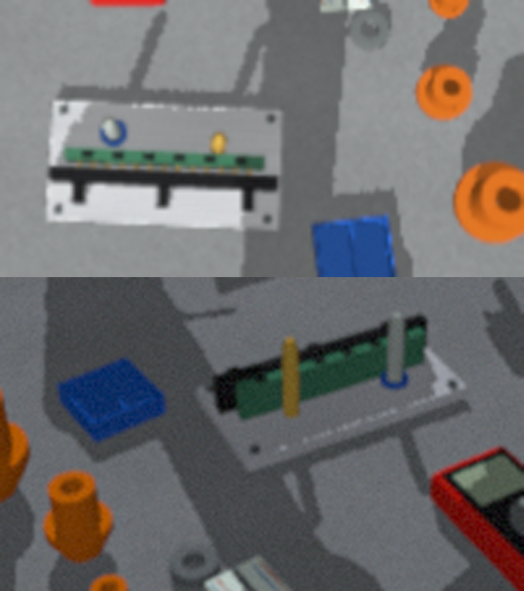

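Travel to above the bush.

```bash
python3 -m creep '0.04 -0.01 0 0 0 0.1 100;0.035 -0.02 0 0 0 0.1 100;0.035 -0.02 0 0 0 0.04 100;0.03 -0.028 0 0 0 0 100;0.03 -0.028 0 0 0 0 100;0.028 -0.03 0 0 0 0 100;0.025 -0.033 0 0 0 0 100;0.025 -0.033 0 0 0 0 100'
python3 -m creep '0.025 -0.033 0 0 0 0 100;0.025 -0.033 0 0 0 0 100;0.025 -0.033 0 0 0 0 100;0.02 -0.036 0 0 0 0 100;0.02 -0.036 0 0 0 0 100;0.02 -0.036 0 0 0 0 100;0.02 -0.036 0 0 0 0 100;0.02 -0.036 0 0 0 0 100'
python3 -m creep '0.01 -0.04 0 0 0 0 100;0 -0.041 0 0 0 0 100;0 -0.041 0 0 0 0 100;0 -0.04 0 0 0 0 100;0 -0.04 0 0 0 0 100;0 -0.04 0 0 0 0 100;0 -0.03 0 0 0 0 100;0 0 0 0 0 0 100'
python3 - <<'E'
from h import *
o=readout.get_obs(); print(o['time'],o['tool_pos'],o['tcp_rot'],o['joint_positions'].round(2))
w,k=snap('wrist','w1'); print(k['origin'],k['rotation'].round(2))
E
```

```text
time: 0.77
tool_pos: [374.6, 306.0, 291.9]
tcp_rot: [-3.141, -0.001, 3.14]
contact_force: [0.2, 0.5, 0.6]
grip_width: 92.0
finger_force: 0.0
time: 1.43
tool_pos: [549.2, 26.7, 291.9]
tcp_rot: [3.141, -0.001, 3.14]
contact_force: [0.5, 0.2, 0.6]
grip_width: 91.6
finger_force: 0.0
time: 2.1
tool_pos: [557.8, -249.0, 291.1]
tcp_rot: [-3.14, -0.001, 3.134]
contact_force: [-1.1, -0.5, -1.2]
grip_width: 91.5
finger_force: 0.0
2.1 [ 557.80729453 -249.01146083  291.12158761] [-3.14004591e+00 -1.09400964e-03  3.13428145e+00] [-0.54  0.5   1.27 -0.    1.37 -2.11]
[ 472.24246726 -248.2120243   383.82071236] [[ 0.01 -0.95 -0.31]
 [ 1.    0.01  0.  ]
 [-0.   -0.31  0.95]]
```

View pics/w1.png

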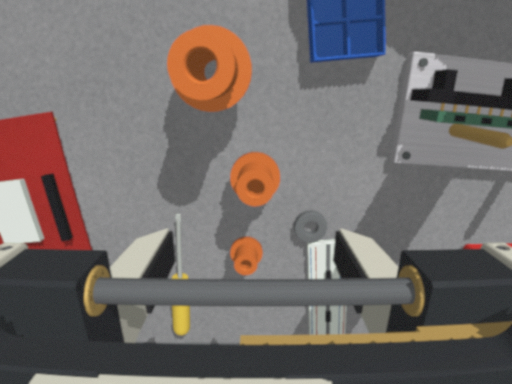

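The wrist view shows the middle bush at about (255,179), with its bore at (256,185), and the spare washer at (310,226).

```bash
python3 - <<'E'
from h import *
w=ld('w1'); k=viewer.camera_info('wrist')
for st,c in blobs(w,(4,150,60),(16,255,255),300): 
    print(st,c)
    if abs(c[0]-255)<12 and abs(c[1]-180)<20:
        x,y,W,H=st[:4]; cx=x+W/2-.5
        L=onz(k,[[x,c[1]],[x+W-1,c[1]]],30); print('y',L[:,1],L[:,1].mean())
        print('near', onz(k,[[cx,y-.5]],30)+[29.5,0,0],'far', onz(k,[[cx,y+H-.5]],74)-[20,0,0], onz(k,[[cx,y+H-.5]],34)-[29.5,0,0])
g=cv2.cvtColor(w,cv2.COLOR_RGB2HSV)[...,2][170:205,235:280]
m=(g<125).astype(np.uint8); n,_,s,c=cv2.connectedComponentsWithStats(m)
for q in range(1,n):
    if s[q][4]>20: print('hole',s[q],c[q]+[235,170],onz(k,[c[q]+[235,170]],74))
E
```

```text
[ 168   26   83   85 5322] [209.3  67.6]
[ 231  153   48   53 1965] [254.7 178.2]
y [-272.89305213 -217.10828328] -245.00066770443323
near [[ 570.86761356 -244.84730495   30.        ]] far [[ 570.139732   -245.23245132   74.        ]] [[ 575.83058021 -245.182888     34.        ]]
[231 237  31  38 883] [245.8 254.7]
hole [ 13  11  15  11 120] [255.4        185.94166667] [[ 568.25846667 -244.1798511    74.        ]]
hole [ 0 23 10 12 52] [237.55769231 200.65384615] [[ 584.52270488 -263.2288786    74.        ]]
```

```bash
python3 -m creep '0.0125 0.004 -0.02 0 0 0 100;0 0 -0.035 0 0 0 100;0 0 -0.035 0 0 0 100;0 0 -0.03 0 0 0 100;0 0 -0.025 0 0 0 100;0 0 -0.02 0 0 0 100;0 0 -0.015 0 0 0 100;0 0 0 0 0 0 100'
python3 -m creep '0 0 -0.005 0 0 0 60;0 0 0 0 0 0 30;0 0 0 0 0 0 0;0 0 0 0 0 0 0;0 0 0 0 0 0 0;0 0 0 0 0 0 0;0 0 0 0 0 0 0;0 0 0 0 0 0 0'
```

```text
time: 2.82
tool_pos: [569.6, -236.7, 108.5]
tcp_rot: [3.137, -0.006, 3.141]
contact_force: [-0.2, 0.3, 0.1]
grip_width: 91.8
finger_force: 0.0
time: 3.48
tool_pos: [571.4, -239.6, 107.7]
tcp_rot: [-3.141, 0.001, 3.14]
contact_force: [0.0, -0.9, 0.4]
grip_width: 43.4
finger_force: 10.8
```

```bash
python3 -m creep '0 0 0 0 0 0 0;0 0 0 0 0 0 0;0 0 0 0 0 0 0'
python3 -m creep '0 0 0.01 0 0 0 0;0 0 0.03 0 0 0 0;0 0 0.03 0 0 0 0;0 0 0.04 0 0 0 0;0 0 0.04 0 0 0 0;0 0 0 0 0 0 0'
python3 - <<'E'
from h import *
o=readout.get_obs(); print(o['time'],o['tool_pos'],o['tcp_rot'],o['joint_positions'].round(2))
w,k=snap('wrist','w2')
E
```

```text
time: 3.73
tool_pos: [571.4, -239.5, 107.7]
tcp_rot: [-3.141, 0.001, 3.14]
contact_force: [0.5, -0.9, 3.5]
grip_width: 42.3
finger_force: 28.9
time: 4.23
tool_pos: [573.4, -240.3, 266.4]
tcp_rot: [-3.135, 0.012, 3.14]
contact_force: [0.7, -0.5, 0.6]
grip_width: 39.1
finger_force: 29.9
4.2333 [ 573.44963243 -240.25579043  266.43611985] [-3.13493937  0.01221228  3.14014686] [-0.52  0.53  1.29  0.    1.3  -2.09]
```

View pics/w2.png

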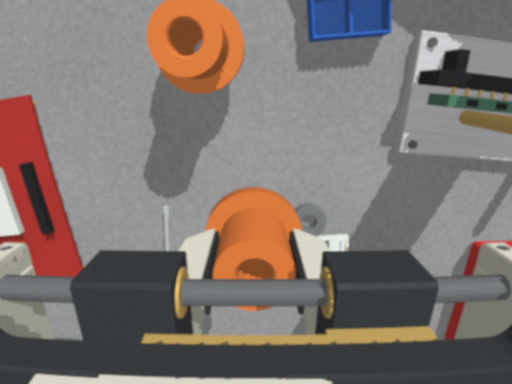

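The bush is held squarely, with its flange visible at about (255,215) below the pads. Next I'll stage beside the posts to measure them from near.

```bash
python3 -m creep '0.007 0.03 0 0 0 0 0;0.01 0.04 0 0 0 0 0;0.01 0.04 0 0 0 0 0;0 0.04 0 0 0 0 0;0 0.04 0 0 0 0 0;0 0.04 0 0 0 0 0;0 0.04 0 0 0 0 0;0 0.04 0 0 0 0 0'
python3 -m creep '0 0.025 0 0 0 0 0;0 0.009 0 0 0 0 0;0 0 0 0 0 0 0;0 0 0 0 0 0 0;0 0 0 0 0 0 0;0 0 0 0 0 0 0'
python3 - <<'E'
from h import *
o=readout.get_obs(); print(o['time'],o['tool_pos'],o['tcp_rot'],o['joint_positions'].round(2))
w,k=snap('wrist','w3')
snap('scene','scene3');snap('top','top3')
E
```

```text
time: 4.95
tool_pos: [597.0, 72.8, 255.7]
tcp_rot: [3.141, -0.004, 3.14]
contact_force: [0.2, -0.8, -1.8]
grip_width: 39.2
finger_force: 29.9
time: 5.45
tool_pos: [598.3, 103.0, 256.9]
tcp_rot: [-3.141, -0.001, 3.138]
contact_force: [0.1, -0.3, -0.9]
grip_width: 39.4
finger_force: 29.9
5.45 [598.25413139 102.96614951 256.9396521 ] [-3.14126849e+00 -7.13304453e-04  3.13766685e+00] [ 0.04  0.52  1.34 -0.    1.28 -1.52]
```

View pics/w3.png

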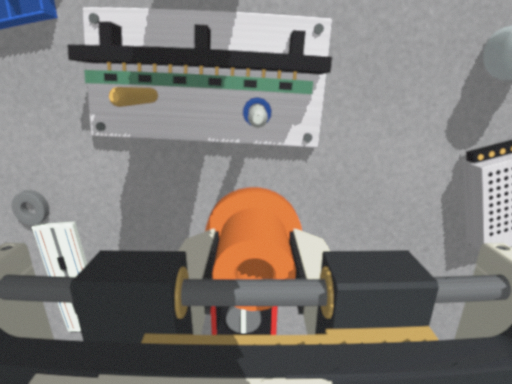

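The wrist view shows the grey post almost end-on at (257,114) with the blue collar around it. The brass post is at (133,96), and the held bush has its flange edge at (255,188).

```bash
python3 - <<'E'
from h import *
w=ld('w3'); k=viewer.camera_info('wrist'); print(k['origin'])
for st,c in blobs(w,(105,120,60),(125,255,255),30): print('blue',st,c,onz(k,[c],29).round(1))
x,y,W,H=237,92,44,42
cv2.imwrite('pics/c3.png',cv2.cvtColor(cv2.resize(w[y:y+H,x:x+W],None,fx=12,fy=12,interpolation=cv2.INTER_CUBIC),cv2.COLOR_RGB2BGR))
for st,c in blobs(w,(4,150,60),(16,255,255),300):
  print(st,c)
  X,Y,WW,HH=st[:4]
  if Y>150:
    L=onz(k,[[X,225],[X+WW-1,225]],149+30);print('bush y',L[:,1],L[:,1].mean(),'x',onz(k,[[255,Y-.5]],149+34)+[29.5,0,0])
print('post approx',onz(k,[[257,114]],105))
# green module face line (lower edge = toward posts) 
g=cv2.inRange(cv2.cvtColor(w,cv2.COLOR_RGB2HSV),(60,60,40),(90,255,255)); 
pts=np.array([[u,np.where(g[60:110,u])[0].max()+60] for u in list(range(165,235))+list(range(285,305)) if g[60:110,u].any()])
P=onz(k,pts,55); f=np.polyfit(P[:,1],P[:,0],1); print('face x=a*y+b',f,'yaw',-f[0], 'face at y103',np.polyval(f,103))
E
```

```text
[512.66332357 103.82824517 349.82370214]
blue [   0    0   57   29 1285] [25.  11.4] [[ 432.1 -119.9   29. ]]
blue [244  98  27  23 197] [256.  106.1] [[528.2 106.1  29. ]]
[ 207  188   94   91 6756] [253.5 235.6]
bush y [ 75.40285611 131.57240493] 103.48763051909873 x [[594.87790702 104.42217821 183.        ]]
post approx [[530.45656243 106.36460751 105.        ]]
face x=a*y+b [6.33779988e-02 5.05068625e+02] yaw -0.06337799881223832 face at y103 511.5965590675933
```

View pics/c3.png

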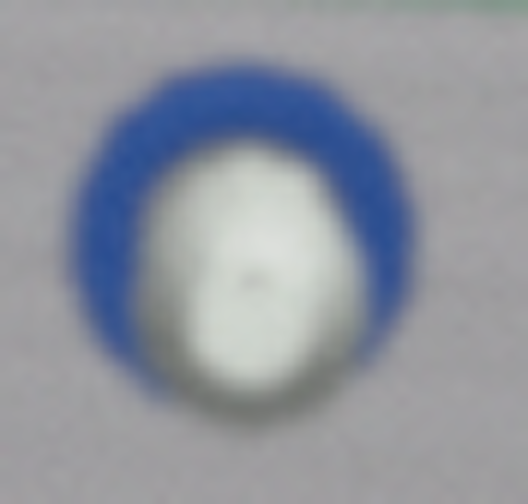

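```bash
python3 - <<'E'
from h import *
k=viewer.camera_info('wrist'); o=readout.get_obs(); print(o['tool_pos'],k['cx'],k['rotation'].round(4))
print('post',onz(k,[[257.3,117.3]],97),onz(k,[[256.7,111.3]],29))
w=ld('w3'); m=cv2.inRange(cv2.cvtColor(w,cv2.COLOR_RGB2HSV),(4,150,60),(16,255,255))
pts=[]
for r in range(188,222,2):
    u=np.where(m[r])[0]; u=u[(u>190)&(u<320)]; pts+= [[u[0]-.5,r],[u[-1]+.5,r]]
for z in (173,183):
    P=onz(k,pts,z); A=np.c_[2*P[:,:2],np.ones(len(P))]; s=np.linalg.lstsq(A,(P[:,:2]**2).sum(1),rcond=None)[0]
    print('bush circle',z,s[:2],np.sqrt(s[2]+s[:2]@s[:2]))
E
```

```text
[598.33151034 103.47233253 257.22129346] 253.74485466014434 [[ 3.200e-03 -9.502e-01 -3.117e-01]
 [ 1.000e+00  3.100e-03  7.000e-04]
 [ 3.000e-04 -3.117e-01  9.502e-01]]
post [[533.63158626 106.68681568  97.        ]] [[533.30015536 106.84971817  29.        ]]
bush circle 173 [597.41218983 103.2173975 ] 28.794755681140863
bush circle 183 [592.61934446 103.25194308] 27.166311341818577
```

```bash
python3 -m creep '-0.02 0.0015 0 0 0 0 0;-0.025 0.0018 0 0 0 0 0;-0.0195 0 0 0 0 0 0;0 0 -0.01 0 0 0 0;0 0 -0.02 0 0 0 0;0 0 0 0 0 0 0;0 0 0 0 0 0 0;0 0 0 0 0 0 0'
python3 - <<'E'
from h import *
o=readout.get_obs(); print(o['tool_pos'],o['tcp_rot'])
s,j=snap('scene','s4'); t,i=snap('top','t4')
a=cv2.resize(s[90:230,170:350],None,fx=3.3,fy=3.3,interpolation=cv2.INTER_CUBIC)
cv2.imwrite('pics/c4.png',cv2.cvtColor(a,cv2.COLOR_RGB2BGR))
E
```

```text
time: 6.27
tool_pos: [534.4, 107.8, 227.7]
tcp_rot: [3.141, 0.001, 3.139]
contact_force: [-0.5, 0.0, -1.0]
grip_width: 39.4
finger_force: 29.9
[534.39278188 107.77648632 227.73522314] [3.14145024e+00 6.95311584e-04 3.13927705e+00]
```

View pics/c4.png

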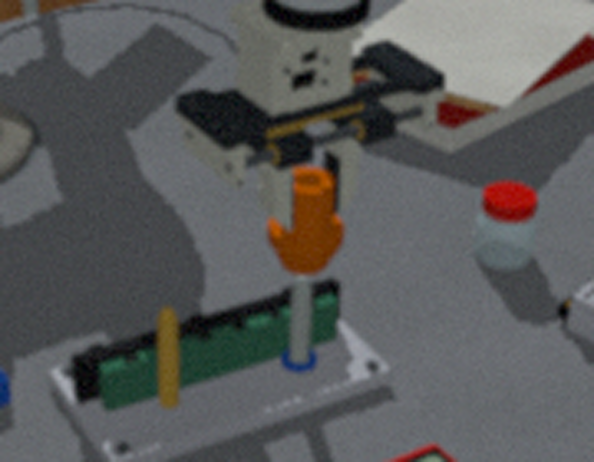

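The bush hangs right over the grey post (axis at about column 305, a gap of about 14 mm), so I'm lowering it.

```bash
python3 -m creep '0 0 -0.01 0 0 0 0;0 0 -0.006 0 0 0 0;0 0 -0.003 0 0 0 0;0 0 -0.003 0 0 0 0;0 0 0 0 0 0 0;0 0 0 0 0 0 0'
python3 -m creep '0 0 -0.003 0 0 0 0;0 0 -0.003 0 0 0 0;0 0 -0.003 0 0 0 0;0 0 0 0 0 0 0;0 0 0 0 0 0 0'
```

```text
time: 6.87
tool_pos: [533.7, 108.0, 205.0]
tcp_rot: [-3.142, -0.0, 3.14]
contact_force: [-0.2, 0.1, -1.3]
grip_width: 39.3
finger_force: 29.9
time: 7.28
tool_pos: [533.7, 107.9, 196.0]
tcp_rot: [-3.141, -0.0, 3.14]
contact_force: [-0.0, -1.3, -2.4]
grip_width: 39.4
finger_force: 29.9
```

```bash
python3 -m creep '0 -0.0007 -0.004 0 0 0 0;0 0 -0.006 0 0 0 0;0 0 -0.006 0 0 0 0;0 0 0 0 0 0 0;0 0 0 0 0 0 0'
python3 -m creep '0 0 -0.006 0 0 0 0;0 0 -0.008 0 0 0 0;0 0 -0.008 0 0 0 0;0 0 -0.004 0 0 0 0;0 0 0 0 0 0 0;0 0 0 0 0 0 0'
```

```text
time: 7.7
tool_pos: [533.6, 107.3, 179.7]
tcp_rot: [3.142, -0.001, 3.14]
contact_force: [-0.9, -0.0, -1.9]
grip_width: 39.1
finger_force: 29.9
time: 8.2
tool_pos: [534.0, 107.3, 154.0]
tcp_rot: [3.141, 0.0, 3.14]
contact_force: [2.4, 0.6, -1.8]
grip_width: 39.1
finger_force: 29.9
```

```bash
python3 -m creep '0 0 -0.004 0 0 0 0;0 0 -0.004 0 0 0 0;0 0 -0.003 0 0 0 0;0 0 0 0 0 0 0;0 0 0 0 0 0 0'
python3 -m creep '0 0 -0.003 0 0 0 0;0 0 -0.003 0 0 0 0;0 0 0 0 0 0 0;0 0 0 0 0 0 0'
```

```text
time: 8.62
tool_pos: [533.9, 107.3, 143.1]
tcp_rot: [3.142, 0.001, 3.14]
contact_force: [4.5, -1.3, -1.5]
grip_width: 39.5
finger_force: 29.9
time: 8.95
tool_pos: [534.2, 107.3, 137.2]
tcp_rot: [3.142, 0.001, 3.14]
contact_force: [5.4, -1.0, 1.0]
grip_width: 39.3
finger_force: 29.9
```

```bash
python3 -m creep '0 0 -0.002 0 0 0 0;0 0 -0.002 0 0 0 0;0 0 0 0 0 0 0;0 0 0 0 0 0 0'
python3 -m creep '0 0 -0.002 0 0 0 0;0 0 0 0 0 0 0;0 0 0 0 0 0 0'
python3 -m creep '0 0 -0.001 0 0 0 0;0 0 0 0 0 0 0;0 0 0 0 0 0 0'
```

```text
time: 9.28
tool_pos: [534.5, 107.2, 133.9]
tcp_rot: [3.142, 0.002, 3.14]
contact_force: [3.9, -0.8, 6.1]
grip_width: 39.0
finger_force: 30.0
time: 9.53
tool_pos: [534.6, 107.2, 132.1]
tcp_rot: [3.142, 0.003, 3.14]
contact_force: [4.3, -2.2, 8.2]
grip_width: 39.6
finger_force: 30.0
time: 9.78
tool_pos: [534.6, 107.2, 131.6]
tcp_rot: [-3.142, 0.003, 3.14]
contact_force: [2.5, -2.3, 11.2]
grip_width: 39.6
finger_force: 30.0
```

```bash
python3 -m creep '0 0 -0.001 0 0 0 0;0 0 0 0 0 0 0;0 0 0 0 0 0 0'
python3 -m creep '0 0 -0.001 0 0 0 0;0 0 0 0 0 0 0;0 0 0 0 0 0 0;0 0 0 0 0 0 0'
```

```text
time: 10.03
tool_pos: [534.8, 107.1, 131.5]
tcp_rot: [-3.141, 0.004, 3.14]
contact_force: [0.5, -2.8, 18.4]
grip_width: 38.7
finger_force: 30.0
time: 10.37
tool_pos: [534.9, 107.0, 131.3]
tcp_rot: [-3.141, 0.005, 3.14]
contact_force: [-0.6, -3.6, 24.9]
grip_width: 39.5
finger_force: 30.0
```

The force now rises steeply with no further travel, so the bush is on the stop. I'll check it by eye.

```bash
python3 - <<'E'
from h import *
s,j=snap('scene','s5'); w,k=snap('wrist','w5'); print(readout.get_obs()['contact_force'],readout.get_obs()['tool_pos'])
a=cv2.resize(s[130:220,190:310],(800,600),interpolation=cv2.INTER_CUBIC)[:, :480]
b=cv2.resize(w[60:320,130:400],(320,308))
b=np.vstack([b,np.zeros((292,320,3),np.uint8)])
cv2.imwrite('pics/c5.png',cv2.cvtColor(np.hstack([cv2.resize(s[130:220,190:310],(480,360),interpolation=cv2.INTER_CUBIC),b[:360]]),cv2.COLOR_RGB2BGR))
E
```

```text
[-1.24812877 -3.51070369 25.76430302] [534.93593024 107.00945062 131.35668904]
```

View pics/c5.png

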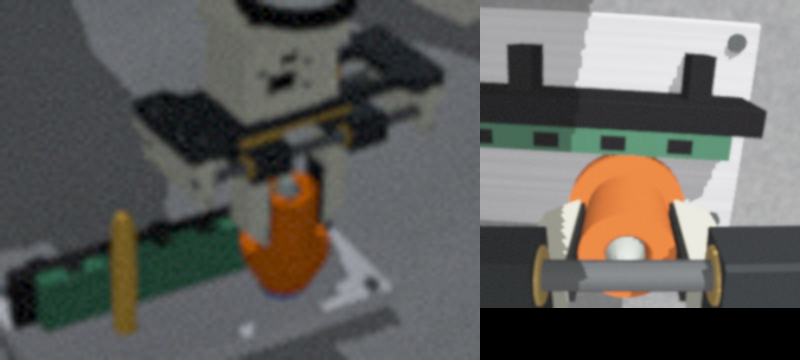

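The bush sits fully down on the grey post, with the post tip showing in the bore. The module lies flush against the bar with no gap, and the gripper is still holding.

```bash
python3 -c "
from plant import order; print(order.close_job())"
```

```text
the job is handed in; nothing more can be done
None
```

I handed the job in with the orange bush still gripped and pressed fully down on the grey post's collar, at about 25 N against the stop. In the last pictures the green module is flush against the contact bar.

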